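# Pin the two halves of a bending former together

## Robot

A 7-joint arm with a two-finger parallel gripper is mounted at the origin on the work surface. World frame = base frame: x ahead of the robot, y to its left, z up, the work surface at z = 0. Lengths are in mm, angles in degrees, forces in N, time in s.
With the tool pointing down it reaches from about 400 to 925 mm from the base axis. Payload 5.6 kg.
Tool frame: the origin (TCP) lies between the finger pads; the fingertips stand arm.nose_length ahead of it and the grasp point (between the pads) lies 3 mm ahead of it (arm.nose_length is the distance from the TCP to the fingertips, in mm); z points along the fingers, y is the line along which they close (so a half turn about z gives the same grasp; the last joint's range is limited). The gripper opens to 85 mm and grips with 20 to 120 N. Pads are 22 mm wide; open, the fingers measure 114 mm over their backs; the gripper's body (76 mm by 85 mm) begins 54 mm behind the grasp point. The pads swing forward as they close: fully open they stand 13 mm farther back than shut.
Start: joints at [-71.62, 26.786, -0.665, 91.828, 0.344, 61.387, -3.226], TCP at [231.329, 607.45, 219.89] pointing down, gripper open.
Joint ranges: [-144.91, 144.91], [-17.63, 115.5], [-89.93, 88.59], [15.96, 139.68], [-74.01, 254.01], [8.47, 105.57], [-167.45, 167.45]. Speed limits (degrees/s): [147.25, 147.25, 180, 180, 180, 180, 180].

## Interface

Orientations are given as a 3x3 rotation matrix whose columns are the frame's x, y, z axes.
In Python, from station import arm, ik, optics, sensors gives the robot as it stands. The module is installed in compiled form; this text tells all that it offers. Calls block until the motion is done:
- arm.movep(position, orientation): joint-space move of the TCP to a pose.
- arm.line_to(position, vel=150, frame=None): straight line of the TCP; frame=None keeps the orientation; vel is the mean speed in mm/s.
- arm.set_joints(angles): joint-space move.
- arm.move_gripper(opening, strength=None): finger opening in mm; strength is the grip in N (None keeps the last); returns when the fingers have stopped.
- arm.wait(seconds).
- ik(position, orientation): joint angles nearest the present ones, or None.
- optics.grab_frame(name): name is "side" or "top"; returns a dict with "pixels" (420x560x3 uint8, blue, green, red), "K" (3x3 intrinsics, pixels), "pose" (4x4, takes a point from camera to world coordinates). Camera axes: x right, y down, z forward; pixel columns grow to the right and rows downward; lengths in mm; the calibration is good to about 2 mm. A picture is of the moment at which its call begins. There is no depth.
A pose or a line that the arm cannot do raises arm.IKError and nothing moves.
- arm.sign_off(): hands the job in; it is judged then, once.
Readings, each from a call of its own:
- sensors.read_clock(): time.
- sensors.read_joint_pos(): joint angles.
- sensors.read_dq(): joint speeds.
- sensors.read_tau(): joint torques, N m.
- sensors.read_position(): TCP position.
- sensors.read_tool_rot(): TCP orientation.
- sensors.read_ft_force(): force on the tool from outside, world axes, zero at the start.
- sensors.read_wrist_torque(): the same for the moment, N m.
- sensors.read_width(): finger opening in mm.
- sensors.read_finger_force(): force on a finger pad.
Only numpy, scipy, OpenCV 4.12 (cv2) and the standard library are available. Lean on these libraries where they do the work, as an engineer would, in place of code of your own. Each camera call takes 0.05 s, during which the arm holds its last target. There are 200 camera calls.

## Task

Slide the loose half of the curved former along the board by its wooden post until its hinge knuckle lies over the fixed half's knuckle, then take the longer of the two hinge pins from the drilled block and push it down through both knuckles until its collar sits flush on the upper one, and let go. The lower knuckle is clamped somewhere along its slot, so feel for its hole: press lightly and never force the pin. Leave the short pin and the offcut lying on the board where they are.

Things in the scene. Friction and masses are not known exactly. Their poses are not given: they have to be found in the camera images.
- former: Dark-faced plywood setting-up board 18 mm thick, fixed flat on the bench, carrying both former halves (curved MDF ribs, tops 68 mm above the bench). Origin on the bench below point mark. z up; y along the board, the way the loose half slides open (loose half on +y, fixed half on -y); x across. It reaches from -100 to 70 mm in x, -190 to 300 mm in y.
- mark (a point): Fixed point 52 mm above the bench, at the -y end of the lower knuckle's slot, level with its flat top. That knuckle is a steel lug 42 x 64 mm (x, y), 34 mm high, rigidly clamped, with a vertical 14 mm bore through its middle down to the board. The bore is at board x = 0 and somewhere from 3 to 25 mm to +y of this point: unmeasured, find it by feel.
- eye (a point): Upper knuckle, on the loose half: upright steel ring, 38 mm across, 28 mm high, bore about 14 mm, its underside 2 mm above the lower knuckle's top. This point is on its axis at its flat top, 82 mm above the bench; it moves with the loose half along board y, always at board x = 0.
- handle (a point): Square wooden post on the loose half, 24 x 24 mm, 50 mm tall, sides along the board's axes, standing on the rib (68 to 118 mm above the bench). This point is its centre, 93 mm above the bench; in the board frame it is 23 mm to -x and 105 mm to +y of the upper knuckle's axis.
- half (a joint): Position of the loose half along board +y, in m: 0 with the upper knuckle's axis over point mark, positive when apart. Guided by battens from -0.005 to 0.112, with no stop in line; it slides against about 2.5 N of friction, stays where it is left, and can be dragged by a pin standing in its knuckle.
- pin_head (a point): Longer hinge pin, steel, 170 g, upright in a hole of the drilled block. From the top: square head 18 x 18 mm, 44 mm tall; collar 24 mm across, 6 mm thick; shank 12 mm across, 60 mm long, nose bevelled over its last 1.5 mm to 10 mm. This point: centre of the square head, 28 mm above the collar's underside, 88 mm above the nose. z up along the pin; x, y square to the head's sides.
- pin_tip (a point): Centre of the nose of the longer pin, 88 mm below its head's centre. With the pin fully home the nose stands 22 mm above the bench.
- short_head (a point): Centre of the square head of the shorter pin (same shape, shank 40 mm, so its head stands 20 mm lower), in the other hole of the same block; to be left alone.
- block: Drilled wooden block, fixed to the bench, 130 x 54 x 34 mm, origin under its centre; its two holes, 26 mm deep, are 35 mm either side of the centre along its x.
- offcut: Loose plywood offcut, 30 x 70 x 14 mm, lying on the board beside the fixed half, on its -x side; origin at the centre of its underside. To be left alone.
There are look-alikes about, which are no part of the job. Leave any yellow look-alike of the part that bears pin_head alone.

How it is judged (in metres and radians):
On the way, in this order (a step that is already met when the one before it is completed fails the run):
1. the loose half is slid up so that its knuckle lies over the lower one (less than 32 mm from site mark) (value of joint half below 0.032 m), for 0.2 s.
2. the longer pin is through both knuckles and fully home (z of pin_tip in the frame of former below 0.0245 m and x of pin_tip in the frame of former between -0.004 and 0.004 m and y of pin_tip in the frame of former between 0 and 0.03 m and horizontal distance between pin_head and eye below 0.005 m and angle between the z axis of pin_head and the z axis of former, either way round below 0.1 rad), for 0.2 s.
At the end, for the whole second after the job is handed in: The longer pin stands released and at rest, upright within 0.1 rad, through both knuckles: nose at most 24.5 mm above the bench (collar within 2.5 mm of the upper knuckle), within 4 mm across and 0 to 30 mm along the board from site mark; head within 5 mm of the upper knuckle's axis (all of step 2 and value of joint half below 0.032 m and linear speed of pin below 0.02 m/s); the robot touches nothing.
It fails at once if the pin is forced: pressed against the knuckles with more than 60 N (contact force between pin and former above 60 N).
It fails at once if the short pin is moved by more than 15 mm (distance of short_head from where it was at the start of the episode above 0.015 m).
It fails at once if the offcut on the board is moved by more than 20 mm (distance of offcut from where it was at the start of the episode above 0.02 m).
It also fails if it takes over 67 s, if anything falls off the work surface, if the arm or the gripper's body presses on something with over 40 N, if the wrist force passes 120 N, or if a joint passes its speed limit or range.

## Working session

There is one attempt and no reset: what is moved stays moved. The work goes in short steps, each a Python script; the robot and the scene stay as the last script left them, time stands still between calls to the robot, and variables do not carry over. Pictures are saved under pics/ and viewed, at most 10 in all, crops included, and the job is handed in when it is done.

```bash
mkdir -p pics; python3 - <<'E'
from station import arm, ik, optics, sensors
import cv2,numpy as np
for n in("top","side"):
    f=optics.grab_frame(n); cv2.imwrite(f"pics/{n}0.png",f["pixels"]); np.savez(f"{n}0.npz",**f); print(n,f["K"].round(1).tolist(),f["pose"].round(3).tolist())
print(sensors.read_clock(),arm.nose_length,sensors.read_width(),sensors.read_tool_rot().round(3) if hasattr(sensors.read_tool_rot(),'round') else sensors.read_tool_rot())
E
```

```text
top [[481.2, 0.0, 287.0], [0.0, 481.2, 207.6], [0.0, 0.0, 1.0]] [[-0.007, -0.986, 0.165, 388.424], [-1.0, 0.002, -0.029, -146.266], [0.029, -0.166, -0.986, 911.13], [0.0, 0.0, 0.0, 1.0]]
side [[382.8, 0.0, 278.8], [0.0, 382.8, 203.7], [0.0, 0.0, 1.0]] [[0.995, -0.066, 0.072, 465.64], [-0.096, -0.551, 0.829, -717.332], [-0.015, -0.832, -0.554, 483.87], [0.0, 0.0, 0.0, 1.0]]
0.1 22.0 85.52258709082216 [[-0.935  0.356 -0.   ]
 [ 0.356  0.935 -0.001]
 [-0.    -0.002 -1.   ]]
```

View pics/top0.png

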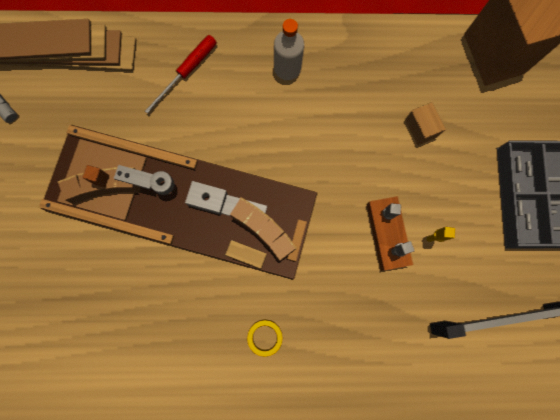

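View pics/side0.png

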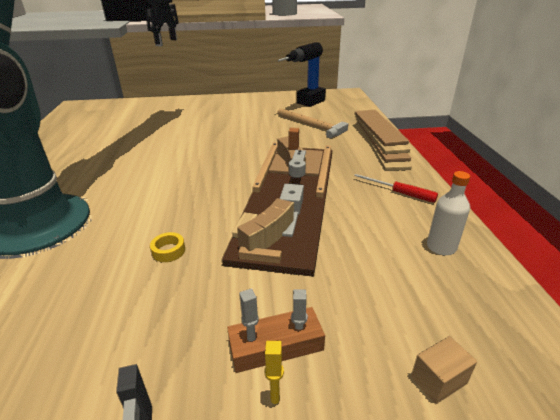

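The top view shows the board with the eye ring at (162,182), the post at (95,173), the lower knuckle bore at about (206,196) and the offcut at (245,253). Two pins stand in the block, at top (393,211) and (403,250), which are side (299,305) and (248,305). The yellow look-alike is at top (445,233), side (274,360). The candidate for the long pin is the one at side (248,305), because more of its shank shows above the block. I'll confirm that in a crop.

```bash
python3 - <<'E'
import cv2
t=cv2.imread("pics/top0.png");s=cv2.imread("pics/side0.png")
a=cv2.resize(t[185:285,350:470],(480,400),interpolation=cv2.INTER_CUBIC)[:, :400]
b=cv2.resize(s[280:380,220:320],(400,400),interpolation=cv2.INTER_CUBIC)
cv2.imwrite("pics/crop1.png",cv2.hconcat([a,b]))
cv2.imwrite("pics/crop2.png",cv2.resize(t[115:285,35:325],(800,469),interpolation=cv2.INTER_CUBIC))
E
```

```text
(no output)
```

View pics/crop1.png

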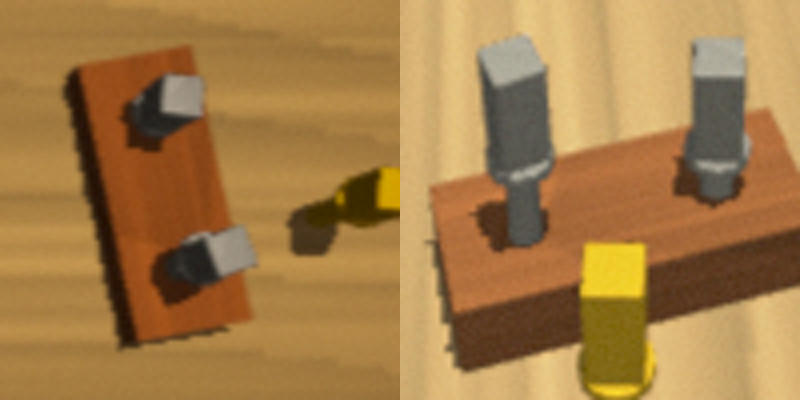

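View pics/crop2.png

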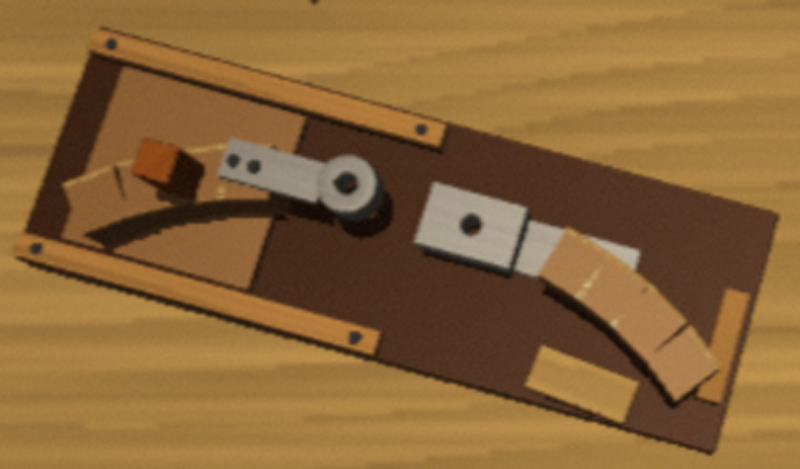

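The enlarged crop shows the long pin at side (248,305), top (403,250): it has a long exposed shank and its top face is centred near top px (408,248). The pin at top (393,211) shows only a stub of shank, so it is the short one. In the board crop the lower bore is at px (205.4,196.2) and the eye bore at px (160.6,181.5).

```bash
cat > h.py <<'E'
import cv2,numpy as np
def ray(f,p,z):
    u=cv2.undistortPoints(np.array([[p]],float),f["K"],None)[0,0]; d=f["pose"][:3,:3]@[u[0],u[1],1]; o=f["pose"][:3,3]
    return o+d*(z-o[2])/d[2]
def proj(f,X):
    c=np.linalg.inv(f["pose"])@np.append(X,1); c=f["K"]@c[:3]; return c[:2]/c[2]
def blobs(m,off,amin):
    for c in cv2.findContours(m,cv2.RETR_EXTERNAL,cv2.CHAIN_APPROX_NONE)[0]:
        a=cv2.contourArea(c)
        if a>=amin: yield a,np.add(cv2.minAreaRect(c)[0],off),cv2.minAreaRect(c)[1:],c
E
cat > m.py <<'E'
from h import *
F={n:dict(np.load(n+"0.npz")) for n in("top","side")}
t,s=F["top"],F["side"]
def sub(f,x0,y0,x1,y1,k=4): return cv2.resize(f["pixels"][y0:y1,x0:x1],None,fx=k,fy=k,interpolation=cv2.INTER_CUBIC)
def px(p,x0,y0,k=4): return np.array([x0,y0])+(np.array(p)+.5)/k-.5
# pin top faces: bright gray
def faces(f,x0,y0,x1,y1,th,zs,nm):
    im=sub(f,x0,y0,x1,y1).astype(int); m=((im.min(2)>th)&(im.max(2)-im.min(2)<45)).astype(np.uint8)
    for a,c,r,cn in blobs(m,(0,0),60):
        p=px(c,x0,y0); pts=px(cn[:,0],x0,y0)
        for z in zs:
            W=np.array([ray(f,q,z)[:2] for q in pts],np.float32); R=cv2.minAreaRect(W)
            print(nm,a,p.round(1),z,np.round(R[0],1),np.round(R[1],1),round(R[2],1))
faces(t,365,190,420,275,130,(118,98),"top pin")
faces(s,230,280,320,330,120,(118,98),"side pin")
# bores
def dark(f,x0,y0,x1,y1,th,z,nm):
    im=sub(f,x0,y0,x1,y1).max(2); m=(im<th).astype(np.uint8)
    for a,c,r,cn in blobs(m,(0,0),30):
        p=px(c,x0,y0); print(nm,a,p.round(1),ray(f,p,z)[:2].round(1))
dark(t,198,188,214,204,110,52,"lowbore")
dark(t,154,174,168,190,110,82,"eyebore")
for n,f in F.items():
    im=f["pixels"].astype(int); hsv=cv2.cvtColor(f["pixels"],cv2.COLOR_BGR2HSV); 
    print(n,[f["pixels"][int(y),int(x)].tolist() for x,y in ([(95,173),(162,190),(250,180),(245,253)] if n=="top" else [(294,135),(298,165),(310,200),(260,256)])])
# board edges
im=t["pixels"].astype(int); m=((im.max(2)<85)&(im.max(2)>25)).astype(np.uint8)
top=[(x,np.argmax(m[150:260,x])+150-.5) for x in range(205,310,3)]
bot=[(x,290-np.argmax(m[290:200:-1,x])+.5) for x in range(180,290,3)]
for nm,P in(("top",top),("bot",bot)):
    W=np.array([ray(t,p,18)[:2] for p in P],np.float32); l=cv2.fitLine(W,cv2.DIST_HUBER,0,.01,.01).ravel(); print(nm,l, np.degrees(np.arctan2(l[1],l[0])))
E
python3 m.py
python3 - <<'E'
import cv2
s=cv2.imread("pics/side0.png"); cv2.imwrite("pics/crop3.png",cv2.resize(s[120:280,225:345],(600,800),interpolation=cv2.INTER_CUBIC)[:600])
E
```

```text
top pin 357.5 [405.4 247.8] 118 [ 453.5 -366. ] [13.7  6.9] 14.5
top pin 357.5 [405.4 247.8] 98 [ 455.1 -371.5] [14.   7.1] 14.5
top pin 540.5 [394.4 208.1] 118 [ 520.3 -350.5] [11.  13.7] 87.6
top pin 540.5 [394.4 208.1] 98 [ 523.6 -355.7] [11.3 14.1] 87.6
side pin 217.0 [298.7 321.4] 118 [ 512.3 -421.9] [ 3.5 10.9] 80.5
side pin 217.0 [298.7 321.4] 98 [ 514.8 -405.8] [ 3.7 11.5] 80.5
side pin 282.0 [252.1 322.6] 118 [ 457.6 -417.6] [11.8  3.8] 18.8
side pin 282.0 [252.1 322.6] 98 [ 457.2 -401.2] [12.5  4.1] 18.8
side pin 67.5 [306.2 316. ] 118 [ 522.3 -415. ] [7.1 1.5] 81.1
side pin 67.5 [306.2 316. ] 98 [ 525.4 -398.5] [7.5 1.6] 81.1
side pin 1812.5 [299.2 294. ] 118 [ 519.  -379.1] [16.6 16.2] 81.6
side pin 1812.5 [299.2 294. ] 98 [ 521.9 -360.6] [17.5 17.1] 81.6
side pin 2043.0 [247.4 294.6] 118 [ 453.2 -373.1] [17.1 17.3] 19.5
side pin 2043.0 [247.4 294.6] 98 [ 452.5 -354.3] [18.  18.3] 19.5
lowbore 697.5 [205.3 196.1] [554. -24.]
eyebore 914.5 [160.2 181.1] [575.   50.8]
top [[20, 69, 136], [133, 148, 158], [32, 50, 79], [68, 132, 174]]
side [[31, 57, 90], [151, 169, 171], [34, 55, 84], [41, 74, 93]]
top [ 2.8203690e-01  9.5940357e-01  6.0329694e+02 -9.7631279e+01] 73.61819
bot [ 2.6724628e-01  9.6362823e-01  4.3452271e+02 -7.4519341e+01] 74.49953
```

View pics/crop3.png

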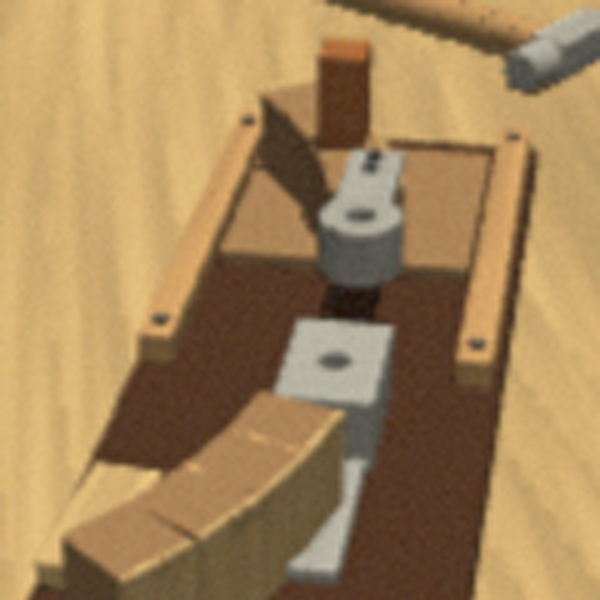

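The side crop confirms it: the post top is at side px (293.6,128.6), the eye bore at (296.8,162.6) and the lower bore at (291.6,191.6). I'll fuse both views and slide the loose half.

```bash
cat >> h.py <<'E'
def rot(deg):   # tool down, closing axis (y) at yaw deg
    a=np.radians(deg); y=np.array([np.cos(a),np.sin(a),0]); z=np.array([0,0,-1.]); return np.column_stack([np.cross(y,z),y,z])
def best(pos,yaw):
    from station import ik,sensors
    q0=np.array(sensors.read_joint_pos()); c=[]
    for s in(0,180):
        q=ik(list(pos),rot(yaw+s))
        if q is not None: c.append((np.abs(np.array(q)-q0).max(),s,q))
    c.sort(key=lambda k:k[0]); return rot(yaw+c[0][1]),c[0][2]
BX=np.array([.961,-.2756,0]); BY=np.array([.2756,.961,0]); BYAW=74.0
E
cat > a.py <<'E'
from h import *
from station import arm,ik,optics,sensors
t,s=[dict(np.load(n+"0.npz")) for n in("top","side")]
P={}
for n,pt,ps,z in(("low",(205.3,196.1),(291.6,191.6),52),("eye",(160.2,181.1),(296.8,162.6),82),("post",(91.4,170.5),(293.6,128.6),118),("pin",(408,247.8),(247.4,294.6),118)):
    a,b=ray(t,pt,z),ray(s,ps,z); P[n]=(a+b)/2; print(n,a.round(1),b.round(1))
h=P["eye"]-23*BX+105*BY; print("post from eye",h.round(1), "slide",(P["low"]-P["eye"])@BY,(P["low"]-P["eye"])@BX)
np.savez("P.npz",**P)
q=best([*h[:2],200],BYAW)
print(np.round(q[1],1))
E
python3 a.py
```

```text
low [554. -24.  52.] [553.3 -28.3  52. ]
eye [575.   50.9  82. ] [574.2  45.1  82. ]
post [585.1 157.3 118. ] [580.8 154.4 118. ]
pin [ 453.5 -370.4  118. ] [ 453.3 -373.1  118. ]
post from eye [581.4 155.3  82. ] slide -77.07136421022508 0.3012445441460123
[-28.5  23.4  13.4 100.7  -6.3  56.6  61.3]
```

```bash
cat > b.py <<'E'
from h import *
from station import arm,ik,optics,sensors
h=np.array([582,156.5,0]); up=lambda z:h+[0,0,z]
R,q=best(up(200),BYAW); arm.movep(list(up(200)),R)
arm.move_gripper(60,30); arm.line_to(list(up(104)),vel=120)
print(sensors.read_ft_force()); arm.move_gripper(15,40); print(sensors.read_width(),sensors.read_ft_force())
arm.line_to(list(up(104)-77*BY),vel=60); print(sensors.read_position(),sensors.read_ft_force())
arm.wait(.3)
arm.move_gripper(60); arm.line_to(list(up(210)-77*BY),vel=200)
arm.movep([470,-200,280],R)
print(sensors.read_clock())
for n in("top","side"):
    f=optics.grab_frame(n); np.savez(n+"1.npz",**f); cv2.imwrite(f"pics/{n}1.png",f["pixels"])
E
python3 b.py; python3 -c "
import cv2
t=cv2.imread('pics/top1.png');s=cv2.imread('pics/side1.png')
cv2.imwrite('pics/c4.png',cv2.hconcat([cv2.resize(t[140:240,110:210],(400,400)),cv2.resize(s[130:230,250:350],(400,400))]))"
```

```text
[0.30670565 0.39107351 0.57969321]
21.54639217151463 [-0.7314563   2.02326728  7.35037909]
[561.53810733  82.73370236 104.9840564 ] [0.426888   1.49977711 8.01221728]
7.975
```

View pics/c4.png

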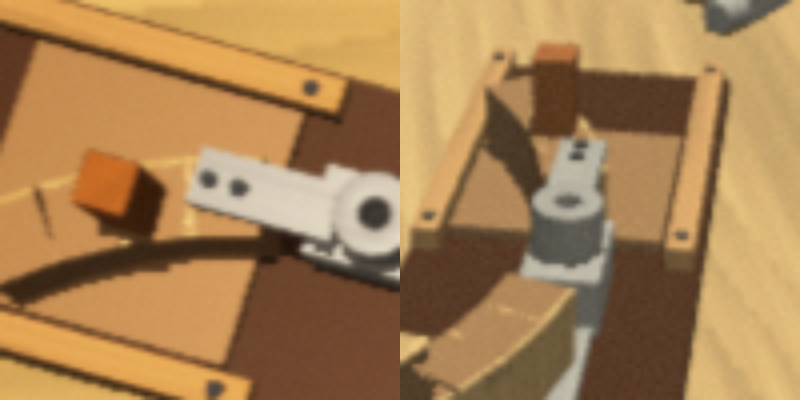

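The picture shows the ring sitting over the lower lug, with its bore at top px (203.4,192.9) and side px (292.1,179.6). Next I'll grip the long pin, lift it and carry it above the eye.

```bash
cat > c.py <<'E'
from h import *
from station import arm,ik,optics,sensors
t,s=[dict(np.load(n+"1.npz")) for n in("top","side")]
e=[ray(t,(203.4,192.9),82),ray(s,(292.1,179.6),82)]; print("eye",np.round(e,1))
p=np.array([453.4,-371.8,0]); up=lambda z:p+[0,0,z]
R,q=best(up(230),109.5); print(np.round(q,1)); arm.movep(list(up(230)),R)
arm.move_gripper(45,60); arm.line_to(list(up(101)),vel=120); f0=np.array(sensors.read_ft_force())
arm.move_gripper(8,80); print(sensors.read_width(),f0.round(1),np.round(sensors.read_ft_force(),1),np.round(sensors.read_position(),1))
arm.line_to(list(up(215)),vel=100); arm.wait(.2); print(sensors.read_width(),np.round(sensors.read_ft_force(),2))
E1=np.mean(e,0)
R,q=best([E1[0],E1[1],215],BYAW-90); print(np.round(q,1))
arm.movep([E1[0],E1[1],215],R); arm.line_to([E1[0],E1[1],190],vel=80); arm.wait(.3)
print(E1,np.round(sensors.read_position(),1),np.round(sensors.read_ft_force(),2),sensors.read_clock()); np.save("E1.npy",E1)
for n in("top","side"):
    f=optics.grab_frame(n); np.savez(n+"2.npz",**f); cv2.imwrite(f"pics/{n}2.png",f["pixels"])
a=optics; T,S=cv2.imread("pics/top2.png"),cv2.imread("pics/side2.png")
cv2.imwrite("pics/c5.png",cv2.hconcat([cv2.resize(T[130:260,140:270],(390,600)),cv2.resize(S[90:220,240:340],(400,600))]))
E
python3 c.py
```

```text
eye [[553.9 -24.9  82. ]
 [554.1 -29.2  82. ]]
[ 16.4  20.7  25.1 101.8 -10.   59.6 154.6]
14.712363081869315 [ 0.1 -0.7 -0.1] [-0.4  0.6  6.6] [ 454.  -372.2  102. ]
14.42797580868145 [ 0.05 -0.21 -1.77]
[ -7.5  17.8   8.4 106.2  -3.1  56.3 166.1]
[554.00427761 -27.05277277  82.        ] [554.3 -27.  190.4] [-0.2  -0.11 -1.37] 14.5417
```

View pics/c5.png

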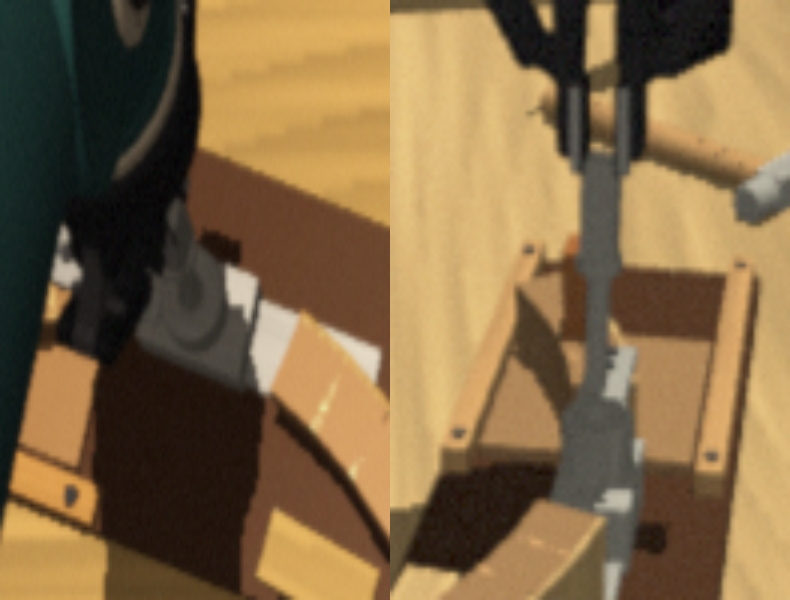

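```bash
python3 - <<'E'
from h import *
from station import sensors
s=dict(np.load("side2.npz"))
for z in(82,90,97,157,163,168,185,207): print(z,proj(s,np.array([554.,-27,z])).round(1), "crop",((proj(s,np.array([554.,-27,z]))-[240,90])*[4,4.615]).round(0)+[390,0])
print(sensors.read_width(),sensors.read_finger_force(),sensors.read_position())
S=cv2.imread("pics/side2.png"); cv2.imwrite("pics/c6.png",cv2.resize(S[90:200,260:330],(510,800),interpolation=cv2.INTER_CUBIC)[:600] if 0 else cv2.resize(S[90:190,260:330],(420,600),interpolation=cv2.INTER_CUBIC))
E
```

```text
82 [291.9 179.1] crop [598. 411.]
90 [291.9 175.7] crop [598. 396.]
97 [291.9 172.8] crop [598. 382.]
157 [292.1 146.3] crop [598. 260.]
163 [292.1 143.5] crop [598. 247.]
168 [292.1 141.2] crop [598. 236.]
185 [292.1 133.1] crop [598. 199.]
207 [292.2 122.4] crop [599. 149.]
14.529006382400219 78.29921037890017 [554.16427838 -27.00937909 190.27104038]
```

View pics/c6.png

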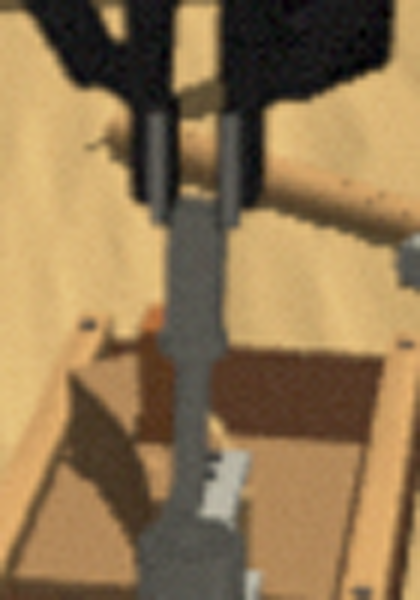

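The crop shows the pin upright between the pads, with its collar near side row 149 and its nose near row 177. The pad ends appear near row 127, higher than I expected. I'll check that against projected TCP and tip marks.

```bash
python3 - <<'E'
from h import *
s1,s2,t2=[dict(np.load(n+".npz")) for n in("side1","side2","top2")]
def pan(f,pts,c,w,h,k):
    x0,y0=int(c[0]-w/2),int(c[1]-h/2); im=f["pixels"][max(y0,0):y0+h,x0:x0+w]; y0=max(y0,0)
    im=cv2.resize(im,None,fx=k,fy=k,interpolation=cv2.INTER_CUBIC)
    for p,col in pts:
        q=((proj(f,np.array(p,float))-[x0,y0]+.5)*k).astype(int); cv2.circle(im,tuple(int(v) for v in q),3,col,-1)
    return cv2.resize(im,(int(im.shape[1]),500))
r,g,b=(0,0,255),(0,255,0),(255,0,0)
a=pan(s1,[((470,-200,280),r),((470,-200,258),g)],proj(s1,np.array([470,-200,270.])),90,125,4) 
x=BX*14
B=[554.2,-27,0]
c=pan(t2,[((554.2,-27,190),r),((554.2,-27,168),g),((554.2,-27,207),b)],proj(t2,np.array([554.,-27,180])),100,125,4)
print(a.shape,c.shape); cv2.imwrite("pics/c7.png",cv2.hconcat([a,c]))
E
```

```text
(500, 360, 3) (500, 400, 3)
```

View pics/c7.png

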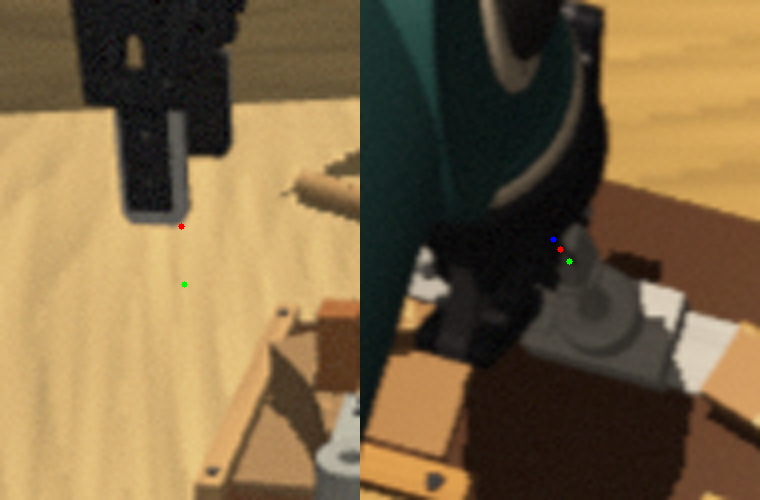

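This shows that the real pad ends stand well behind where the nominal length puts them, so I hold only the top few mm of the head. The pin hangs over the ring bore. I'll feel it into the eye gently until it rests on the lower lug, then let go and regrip lower.

```bash
cat >> h.py <<'E'
def F():
    from station import sensors
    return np.array(sensors.read_ft_force())
def down(p,z0,z1,f0,step=1.,lim=5,vel=25):
    """step down from z0 to z1; return z where vertical force exceeded lim, else None"""
    from station import arm
    z=z0
    while z>z1:
        z-=step; arm.line_to([p[0],p[1],z],vel=vel); d=F()-f0
        if d[2]>lim: return z,d
    return None,F()-f0
E
cat > d.py <<'E'
from h import *
from station import arm,sensors
E1=np.load("E1.npy"); arm.line_to([E1[0],E1[1],180],vel=40); arm.wait(.3); f0=F(); print(f0.round(1))
for dy,dx in [(0,0),(1.5,0),(-1.5,0),(3,0),(-3,0),(0,1.5),(0,-1.5),(1.5,1.5),(-1.5,1.5),(1.5,-1.5),(-1.5,-1.5)]:
    p=E1+dx*BX+dy*BY; zt=180
    arm.line_to([p[0],p[1],zt],vel=40)
    z,d=down(p,zt,164,f0); print(dy,dx,z,d.round(1),np.round(sensors.read_position(),1),sensors.read_clock())
    if z is None: np.save("Pe.npy",p); break
E
python3 d.py
```

```text
[-0.6  0.1 -2.3]
0 0 174.0 [0.8 1.3 9.2] [555.  -26.9 175.2] 17.0917
1.5 0 None [ 0.8 -0.1  0.5] [554.4 -25.6 163.9] 21.4
```

```bash
python3 - <<'E'
from h import *
from station import arm,sensors
p=np.load("Pe.npy"); f0=np.array([-.6,.1,-2.3])
arm.line_to([p[0],p[1],150],vel=30); print((F()-f0).round(1))
z,d=down(p,150,135,f0,step=1,lim=5); print(z,d.round(1),np.round(sensors.read_position(),1),sensors.read_wrist_torque(),sensors.read_clock())
E
```

```text
[ 0.7 -0.5  0.4]
None [-0.3  0.6  0.1] [554.4 -25.6 134.9] [ 0.06228364 -0.0984045   0.03240179] 25.7667
```

```bash
python3 - <<'E'
from h import *
from station import arm,sensors,optics
p=np.load("Pe.npy"); f0=np.array([-.6,.1,-2.3])
z,d=down(p,135,120,f0,step=1.5,lim=6); print(z,d.round(1))
if z is None: z,d=down(p,120,108,f0,step=.7,lim=8,vel=15)
print(z,d.round(1),np.round(sensors.read_position(),1),sensors.read_clock())
E
```

```text
None [ 0.4 -0.2  0.6]
115.09999999999998 [-3.5  0.6 11.1] [554.6 -25.6 116.1] 30.0167
```

The travel from ring-top contact to collar contact is 59–60 mm, so the pin is home. I'll release, retreat and check.

```bash
python3 - <<'E'
from h import *
from station import arm,sensors,optics
p=np.load("Pe.npy")
arm.move_gripper(45); arm.line_to([p[0],p[1],200],vel=120); arm.movep([400,-200,300],np.array(sensors.read_tool_rot())); arm.wait(.3)
print(sensors.read_clock(),F().round(1))
fs={n:optics.grab_frame(n) for n in("top","side")}
a=fs["top"]["pixels"][140:240,130:280]; s=fs["side"]["pixels"][120:220,240:340]
cv2.imwrite("pics/c8.png",cv2.hconcat([cv2.resize(a,(450,300)),cv2.resize(s,(300,300))]))
for z in(88,132): print(z,proj(fs["top"],np.array([554.4,-25.6,z])).round(1),proj(fs["side"],np.array([554.4,-25.6,z])).round(1))
E
```

```text
Traceback (most recent call last):
station.IKError: the arm cannot take that pose within its joint ranges
```

```bash
python3 - <<'E'
from h import *
from station import arm,sensors,optics
p=np.load("Pe.npy"); print(np.round(sensors.read_position(),1),sensors.read_width())
R,q=best([480,-220,280],BYAW); arm.movep([480,-220,280],R); arm.wait(.3)
print(sensors.read_clock(),F().round(1))
fs={n:optics.grab_frame(n) for n in("top","side")}
a=fs["top"]["pixels"][140:240,130:280]; s=fs["side"]["pixels"][120:220,240:340]
cv2.imwrite("pics/c8.png",cv2.hconcat([cv2.resize(a,(450,300)),cv2.resize(s,(300,300))]))
for z in(88,132): print(z,proj(fs["top"],np.array([554.4,-25.6,z])).round(1),proj(fs["side"],np.array([554.4,-25.6,z])).round(1))
E
```

```text
[553.8 -25.6 199.3] 45.06876541613373
32.6167 [-0.1 -0.5 -0.7]
88 [203.3 191.9] [292.  176.2]
132 [199.5 186.6] [292.1 157.3]
```

View pics/c8.png

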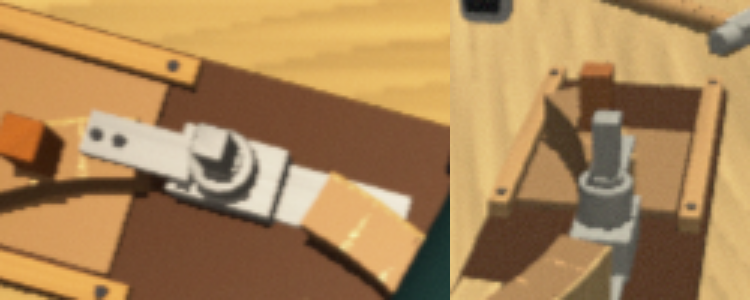

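The picture shows the pin upright with its collar on the ring. The head top is at top px (200,186) and side px (292,158), which matches the fully home projection. Handing in.

```bash
python3 -c "
from station import arm
print(arm.sign_off())"
```

```text
the job is handed in; nothing more can be done
None
```

The long pin is through both knuckles with its collar down on the upper one, and it is released. I never reached for the short pin or the offcut. The job is handed in; no verdict came back.

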